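# Unstack clay pots onto their saucers

### The job

Three clay pots are stacked one inside another: a tall narrow one, an ordinary one and a wide low one. Take the stack apart and stand each pot gently on the terracotta saucer of its own size - smallest, middle, largest - upright and flat on the saucer's floor, leaving the saucers where they lie. Do not drop or knock over a pot, and leave the nursery pot with its white saucer and the trowel alone.

Things in the scene. Friction and masses are not known exactly. Their poses are not given: they have to be found in the camera images.
- long_tom: Tall narrow terracotta pot, top of the stack, loose on the standard pot's floor, its upper 38 mm above that pot's rim. 130 mm tall, 62 mm across the rim. Top 26 mm: nearly upright collar, wall 9 mm thick (mouth 44 mm wide); below it tapers to a flat foot 46 mm across; inner floor 8 mm above the underside; about 0.26 kg. Origin: centre of its underside, z up; round.
- standard_pot: Ordinary terracotta flowerpot, middle of the stack, loose on the bulb pan's floor, its upper 51 mm above the pan's rim. 100 mm tall, 111 mm across the rim. Top 28 mm: nearly upright collar, wall 9 mm thick (mouth 93 mm wide); below it tapers to a flat foot 72 mm across; inner floor 8 mm above the underside; about 0.36 kg. Origin: centre of its underside, z up; round.
- bulb_pan: Wide, low terracotta pot (a bulb pan), bottom of the stack, standing on the bench. 58 mm tall, 150 mm across the rim. Top 24 mm: nearly upright collar, wall 9 mm thick (mouth 132 mm wide); below it tapers to a flat foot 110 mm across; inner floor 9 mm above the underside; about 0.46 kg. Origin: centre of its underside, z up; round.
- large_saucer: Largest terracotta saucer, for the bulb pan, loose on the bench. Round clay dish, 160 mm across its rim and 26 mm high, walls 6 mm thick and flaring; flat foot 142 mm across, flat inner floor 130 mm across and 6 mm above the underside. Origin: centre of its underside, z up; round.
- medium_saucer: Middle-sized terracotta saucer, for the standard pot, loose on the bench. Round clay dish, 120 mm across its rim and 22 mm high, walls 6 mm thick and flaring; flat foot 104 mm across, flat inner floor 92 mm across and 6 mm above the underside. Origin: centre of its underside, z up; round.
- small_saucer: Smallest terracotta saucer, for the long tom, loose on the bench. Round clay dish, 90 mm across its rim and 20 mm high, walls 6 mm thick and flaring; flat foot 78 mm across, flat inner floor 66 mm across and 6 mm above the underside. Origin: centre of its underside, z up; round.
- nursery_pot: Green plastic nursery pot, empty, 84 mm tall, 91 mm across the rim, standing in the white saucer; to be left alone. Origin: centre of its underside, z up.
- white_saucer: White ceramic saucer, 104 mm across, 18 mm high, under the nursery pot; to be left alone. Origin: centre of its underside, z up.
- trowel: Steel hand trowel with a wooden handle, about 290 mm long, lying beyond the work; to be left alone. Origin: under its middle, at bench level; x points along it to the blade's tip (156 mm ahead), handle to -x.
Things that resemble listed ones, but are neither listed nor needed, are in the scene too. What is shaped like the large_saucer but black or turquoise is not meant.

How it is judged (in metres and radians):
At the end, for the whole second after the job is handed in: Long tom on the small, standard pot on the medium, bulb pan on the large terracotta saucer: centred within 14 mm, foot flat on its floor (height within 4 mm), pots and saucers upright within 4 degrees, released, at rest; each of these saucers within 30 mm of where it lay at the start (horizontal distance between bulb_pan and large_saucer below 0.014 m and z of bulb_pan in the frame of large_saucer between 0.002 and 0.01 m and angle between each of bulb_pan, large_saucer, standard_pot, medium_saucer, long_tom, small_saucer's own z axis and vertical below 0.07 rad and linear speed of each of bulb_pan, standard_pot, long_tom below 0.02 m/s and angular speed of each of bulb_pan, standard_pot, long_tom below 0.2 rad/s and distance of each of large_saucer, medium_saucer, small_saucer from where it was at the start of the episode below 0.03 m and horizontal distance between standard_pot and medium_saucer below 0.014 m and z of standard_pot in the frame of medium_saucer between 0.002 and 0.01 m and horizontal distance between long_tom and small_saucer below 0.014 m and z of long_tom in the frame of small_saucer between 0.002 and 0.01 m); the robot touches nothing.
It fails at once if a clay pot is knocked over (angle between any of bulb_pan, standard_pot, long_tom's own z axis and vertical above 0.8 rad).
It fails at once if a clay pot is dropped or banged down (faster than 0.5 m/s within 40 mm of the bench) ((height (world z) of bulb_pan below 0.04 m and linear speed of bulb_pan above 0.5 m/s) or (height (world z) of standard_pot below 0.04 m and linear speed of standard_pot above 0.5 m/s) or (height (world z) of long_tom below 0.04 m and linear speed of long_tom above 0.5 m/s)).
It fails at once if the nursery pot, the white saucer or the trowel is shifted more than 20 mm (distance of any of nursery_pot, white_saucer, trowel from where it was at the start of the episode above 0.02 m).
It also fails if it takes over 112 s, if anything falls off the work surface, if the arm or the gripper's body presses on something with over 40 N, if the wrist force passes 120 N, or if a joint passes its speed limit or range.

### The arm

A 6-joint arm with a two-finger parallel gripper is mounted at the origin on the work surface. World frame = base frame: x ahead of the robot, y to its left, z up, the work surface at z = 0. Lengths are in mm, angles in rad, forces in N, time in s.
With the tool pointing down it reaches from about 425 to 950 mm from the base axis. Payload 3.5 kg.
Tool frame: the origin (TCP) lies at the very end of the fingers, on their centre line; the grasp point (between the pads) lies 19 mm behind it; x points along the fingers, y is the direction in which the jaws open and shut, and the axes are right-handed (so a half turn about x gives the same grasp; the last joint's range is limited). The gripper opens to 85 mm and grips with 20 to 120 N. Pads are 22 mm wide; open, the fingers measure 114 mm over their backs; the gripper's body (76 mm by 85 mm) begins 54 mm behind the grasp point. The pads swing forward as they close: fully open they stand 13 mm farther back than shut.
Start: joints at [1.099, 0.286, 1.577, -0, 1.279, -0.15], TCP at [213.449, 640.348, 231.325] pointing down, gripper open.
Joint ranges: [-2.77, 2.77], [-0.9, 2.22], [0.21, 2.48], [-1.53, 4.67], [0.24, 2.81], [-2.84, 2.84]. Speed limits (rad/s): [2.79, 2.79, 3.14, 3.14, 3.14, 3.14].

### API

Orientations are given as [roll, pitch, yaw] about the fixed x, y, z axes, in that order (R = Rz(yaw) Ry(pitch) Rx(roll)).
In Python, from station import * gives the robot as it stands. The module is installed in compiled form; this text tells all that it offers.
- The arm moves only by the shell command python3 -m creep 'ROWS' [OPENING]. ROWS is JSON, a list of rows, each a list of 2 entries, a list of its own where there are three numbers: the shift along the tool's x, y, z in units of 40 mm (1.0 is 40 mm), then the turn, a rotation vector about the tool's x, y, z in units of 5 degrees (1.0 is 5 degrees). In form: [[[tx, ty, tz], [wx, wy, wz]], ...]. A call has 1 to 20 rows; each row is the pose to reach, as a shift and turn from the pose commanded when the call began, along the tool's axes at that moment; what a row does not reach only later rows make up. A row lasts 1/12 s, in which the tool goes at most 41.7 mm and 7.16 degrees, less where a joint would pass 70% of its speed; a pose out of reach is approached as far as the arm can. A call with a gripper value outside its range is refused whole. OPENING is the closure, from 0 (fully open) to 1 (shut), set as the call begins (- or left out, the last holds). The fingers move at their own pace and stop on an object; the grip force is fixed at half the most. Time passes only in rows, so rows that repeat a pose let the fingers close. It gives the time, the measured TCP pose, the force and the opening at its end, in the units of the state.
- observe(): the state, without advancing time (a new reading comes with each control period).
- read_camera(name): name is "scene" or "top" or "wrist"; returns the picture (400x640x3 uint8, red, green, blue); there is no depth.
- calibration(name): a dict with "fx", "fy", "cx", "cy" (pixels), "extrinsics" (4x4, takes a point from camera to world coordinates). Camera axes: x right, y down, z forward; pixel columns grow to the right and rows downward; lengths in mm; the calibration is good to about 2 mm. A picture is of the moment at which its call begins: read the wrist's pose just before it. calibration takes no time and is no camera call; for the wrist camera it gives the pose at the moment of the call.
- finish_job(): hands the job in, once; it reports no verdict.
The state is a dict: "time": time; "q": joint angles; "joint_vel": joint speeds; "tau": joint torques, N m; "eef_pos": TCP position; "tool_rot": TCP orientation; "wrist_force": force on the tool from outside, world axes, zero at the start; "wrist_torque": the same for the moment, N m; "grip_width": finger opening in mm.
Only numpy, scipy, OpenCV 4.12 (cv2) and the standard library are available. Lean on these libraries where they do the work, as an engineer would, in place of code of your own. Each camera call takes 0.05 s, during which the arm holds its last target. There are 200 camera calls.

## Working session

There is one attempt and no reset: what is moved stays moved. The work goes in short steps, Python scripts to look and compute and a shell command to move; the robot and the scene stay as the last step left them, time stands still between calls to the robot, and variables do not carry over. Pictures are saved under pics/ and viewed, about 12 in all and at most 16, crops included, and the job is handed in when it is done.

```bash
mkdir -p pics; python3 - <<'E'
from station import *
import cv2,numpy as np
s=observe();print(s['time'],s['eef_pos'],s['tool_rot'],s['wrist_force'],s['grip_width'])
for n in("top","scene"):
    im=read_camera(n);cv2.imwrite(f"pics/{n}0.png",im[:,:,::-1]);c=calibration(n);print(n,c['fx'],c['cx'],c['cy'],np.round(c['extrinsics'],3).tolist())
E
```

```text
0.0 [213.1525276  639.76630156 229.91728724] [-1.72684332  1.56840089 -2.04866926] [-0.3365765   0.08535064 -0.43435403] 85.41460565452944
top 410.0618028378775 319.84505735678334 200.4095683887256 [[-0.011, -0.997, 0.075, 536.57], [-1.0, 0.009, -0.027, 14.502], [0.026, -0.076, -0.997, 1148.829], [0.0, 0.0, 0.0, 1.0]]
scene 465.1123984836157 317.987262023103 202.97220843703334 [[0.533, 0.538, -0.653, 1324.824], [0.846, -0.35, 0.403, -409.923], [-0.011, -0.767, -0.642, 749.066], [0.0, 0.0, 0.0, 1.0]]
```

View pics/top0.png

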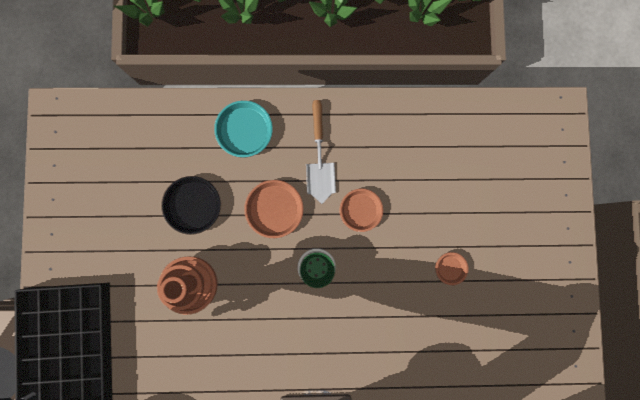

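View pics/scene0.png

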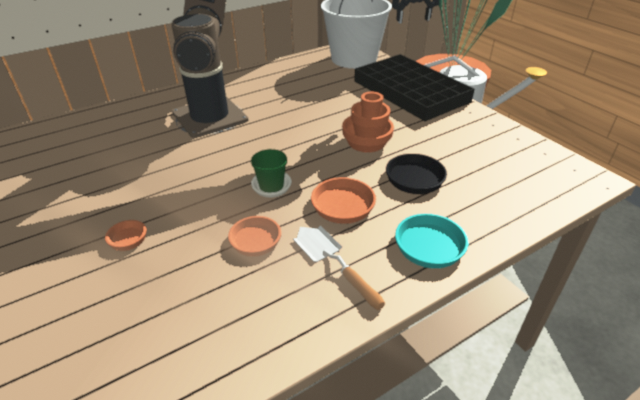

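The top view shows the stack at (187,285) and terracotta saucers at (274,208), (362,210) and (452,268). Black (191,205) and turquoise (244,128) dishes are decoys, and the white saucer lies under the nursery pot at (317,268). The dishes that could be mistaken for mine are these five plus the white one. I pick the three terracotta ones by size, and measure them next.

```bash
cat > h.py <<'E'
from station import *
import cv2,numpy as np
from scipy.spatial.transform import Rotation as Ro
def ray(c,px,z):
    "cast pixels onto the plane at height z"
    px=np.atleast_2d(px).astype(float);E=np.array(c['extrinsics'])
    d=np.c_[(px[:,0]-c['cx'])/c['fx'],(px[:,1]-c['cy'])/c['fy'],np.ones(len(px))]@E[:3,:3].T
    return E[:3,3]+d*((z-E[2,3])/d[:,2])[:,None]
def circ(p):
    A=np.c_[2*p[:,:2],np.ones(len(p))];s=np.linalg.lstsq(A,(p[:,:2]**2).sum(1),rcond=None)[0]
    return s[:2],2*np.sqrt(s[2]+s[:2]@s[:2])
def clay(im):
    h=cv2.cvtColor(im,cv2.COLOR_RGB2HSV)
    m=(((h[...,0]<11)|(h[...,0]>175))&(h[...,1]>110)&(h[...,2]>40)).astype(np.uint8)
    return cv2.morphologyEx(m,cv2.MORPH_OPEN,np.ones((3,3),np.uint8))
def tool(): # commanded-ish tool pose
    s=observe();return np.array(s['eef_pos']),Ro.from_euler('xyz',s['tool_rot']).as_matrix()
def to(target,R=None):
    p,R0=tool();print('pos',p.round(1),'axes',R0.T.round(3).tolist())
    print('shift units',(R0.T@(np.array(target)-p)/40).round(3))
E
python3 - <<'E'
from h import *
im=cv2.imread('pics/top0.png')[:,:,::-1];c=calibration('top');m=clay(im)
for k in cv2.findContours(m,0,1)[0]:
    if cv2.contourArea(k)<200: continue
    p=cv2.convexHull(k)[:,0]
    print(p.mean(0).round(),'area',cv2.contourArea(k),[ (z,*np.round(np.append(*circ(ray(c,p,z))),1)) for z in(20,22,26,58)])
p,R=tool();print(R.T.round(3))
crop=im[180:330,140:480,::-1];v=cv2.resize(crop,None,fx=2.3,fy=2.3,interpolation=2)
mm=cv2.resize(m[180:330,140:480]*255,(v.shape[1],v.shape[0]));e=cv2.findContours(mm,0,2)[0]
w=cv2.drawContours(v.copy(),e,-1,(255,0,0),1);cv2.imwrite('pics/crop1.png',w)
E
```

```text
[187. 283.] area 2569.0 [(20, np.float64(397.4), np.float64(344.6), np.float64(155.3)), (22, np.float64(397.6), np.float64(344.0), np.float64(155.1)), (26, np.float64(398.1), np.float64(342.8), np.float64(154.5)), (58, np.float64(402.0), np.float64(333.5), np.float64(150.1))]
[452. 269.] area 795.5 [(20, np.float64(431.8), np.float64(-375.9), np.float64(89.4)), (22, np.float64(432.0), np.float64(-375.2), np.float64(89.3)), (26, np.float64(432.4), np.float64(-373.8), np.float64(88.9)), (58, np.float64(435.3), np.float64(-362.7), np.float64(86.4))]
[360. 211.] area 1395.5 [(20, np.float64(595.3), np.float64(-130.0), np.float64(118.7)), (22, np.float64(595.1), np.float64(-129.7), np.float64(118.5)), (26, np.float64(594.9), np.float64(-129.2), np.float64(118.0)), (58, np.float64(593.3), np.float64(-125.1), np.float64(114.7))]
[273. 211.] area 2583.0 [(20, np.float64(601.3), np.float64(111.2), np.float64(159.8)), (22, np.float64(601.2), np.float64(111.0), np.float64(159.5)), (26, np.float64(600.9), np.float64(110.7), np.float64(159.0)), (58, np.float64(599.1), np.float64(107.9), np.float64(154.4))]
[[-0.001 -0.002 -1.   ]
 [ 0.316  0.949 -0.002]
 [ 0.949 -0.316 -0.   ]]
```

View pics/crop1.png

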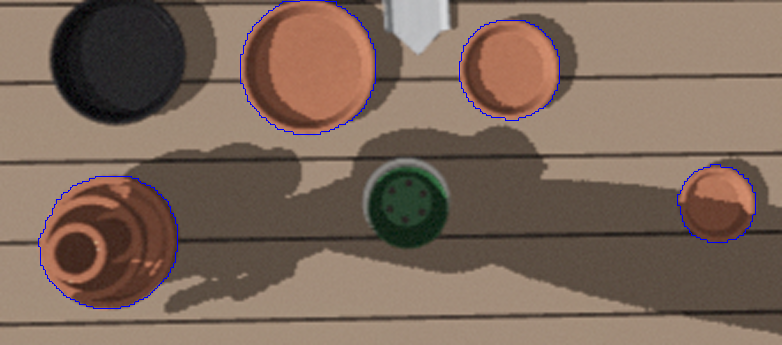

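The crop shows the masks hugging the three terracotta saucers, and the fitted diameters (89, 119 and 159, pan 150) match the sizes given. The choice is settled, so I move above the stack.

```bash
python3 -m creep '[[[0,-0.5,0.6],[0,0,0]],[[-0.2,-1.2,1.4],[0,0,0]],[[-0.4,-1.9,2.3],[0,0,0]],[[-0.5,-2.6,3.1],[0,0,0]],[[-0.5,-3.2,3.9],[0,0,0]],[[-0.5,-3.9,4.7],[0,0,0]],[[-0.5,-4.6,5.5],[0,0,0]],[[-0.5,-5.2,6.2],[0,0,0]],[[-0.5,-5.6,6.7],[0,0,0]],[[-0.5,-5.77,6.9],[0,0,0]],[[-0.5,-5.77,6.9],[0,0,0]],[[-0.5,-5.77,6.9],[0,0,0]],[[-0.5,-5.77,6.9],[0,0,0]]]' 0
python3 - <<'E'
from h import *
c=calibration('wrist');im=read_camera('wrist');cv2.imwrite('pics/w1.png',im[:,:,::-1])
print(c['fx'],np.round(c['extrinsics'],3).tolist());to([402,333.5,250])
t=calibration('top');print('tom top view',ray(t,[[174.8,289.6]],147))
E
```

```text
time: 1.18
eef_pos: [401.5, 335.1, 251.1]
tool_rot: [3.013, 1.57, 2.692]
wrist_force: [0.3, -0.7, 0.6]
grip_width: 85.4
299.316780504356 [[0.315, 0.914, 0.256, 336.62], [0.949, -0.304, -0.084, 356.331], [0.001, 0.269, -0.963, 393.992], [0.0, 0.0, 0.0, 1.0]]
pos [401.5 335.3 251.1] axes [[-0.001, 0.0, -1.0], [0.315, 0.949, 0.0], [0.949, -0.315, -0.001]]
shift units [ 0.029 -0.039  0.027]
tom top view [[401.78296542 336.42424587 147.        ]]
```

View pics/w1.png

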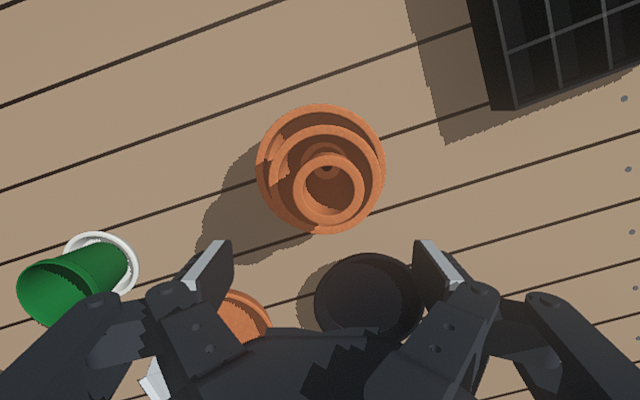

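The wrist view shows the long tom's rim spanning columns 293–366 and rows 153–227, centred in the stack. The standard pot's rim starts at row 125 and the pan spans 256–386. I cross-check these on their planes.

```bash
python3 - <<'E'
from h import *
c=calibration('wrist')
print(*map(lambda a:np.round(a,1),circ(ray(c,[[293,190],[366,190],[329,153],[330,227]],147))))
print('std',*map(lambda a:np.round(a,1),circ(ray(c,[[268,178],[319,125],[279,146],[360,140],[372,160]],109))))
print('pan',*map(lambda a:np.round(a,1),circ(ray(c,[[256,165],[386,172],[319,103],[322,234]],58))))
E
```

```text
[402.8 341.4] 64.0
std [399.4 335.5] 104.5
pan [402.4 333.6] 150.4
```

```bash
python3 -m creep '[[[0.5,0.09,-0.02],[0,0,0]],[[1.2,0.09,-0.02],[0,0,0]],[[1.9,0.09,-0.02],[0,0,0]],[[2.5,0.09,-0.02],[0,0,0]],[[3.0,0.09,-0.02],[0,0,0]],[[3.3,0.09,-0.02],[0,0,0]],[[3.48,0.09,-0.02],[0,0,0]],[[3.48,0.09,-0.02],[0,0,0]],[[3.48,0.09,-0.02],[0,0,0]]]' 0
python3 -m creep '[[[0,0,0],[0,0,0]],[[0,0,0],[0,0,0]],[[0,0,0],[0,0,0]],[[0,0,0],[0,0,0]],[[0,0,0],[0,0,0]],[[0,0,0],[0,0,0]],[[0,0,0],[0,0,0]],[[0,0,0],[0,0,0]],[[0,0,0],[0,0,0]],[[0,0,0],[0,0,0]]]' 1
```

```text
time: 1.98
eef_pos: [402.9, 338.5, 112.8]
tool_rot: [0.864, 1.57, 0.543]
wrist_force: [-0.6, 0.3, 0.2]
grip_width: 85.2
time: 2.82
eef_pos: [404.1, 338.7, 114.5]
tool_rot: [0.906, 1.566, 0.584]
wrist_force: [-0.3, 0.3, 6.1]
grip_width: 60.6
```

```bash
python3 -m creep '[[[-0.1,0,0],[0,0,0]],[[-0.25,0,0],[0,0,0]],[[-0.5,0,0],[0,0,0]],[[-0.8,0,0],[0,0,0]],[[-1.2,0,0],[0,0,0]],[[-1.6,0,0],[0,0,0]],[[-2,0,0],[0,0,0]],[[-2.4,0,0],[0,0,0]],[[-2.8,0,0],[0,0,0]],[[-3.2,0,0],[0,0,0]],[[-3.6,0,0],[0,0,0]],[[-3.9,0,0],[0,0,0]],[[-4,0,0],[0,0,0]],[[-4,0,0],[0,0,0]],[[-4,0,0],[0,0,0]]]'
python3 - <<'E'
from h import *
cv2.imwrite('pics/s2.png',read_camera('scene')[40:240,80:480,::-1].repeat(2,0).repeat(2,1));print(observe()['q'],observe()['wrist_force']);to([620,0,275])
E
```

```text
time: 4.07
eef_pos: [402.4, 337.6, 271.7]
tool_rot: [-2.307, 1.57, -2.629]
wrist_force: [0.4, -0.6, -1.6]
grip_width: 60.4
[ 5.04786497e-01 -7.66035714e-02  1.89756937e+00 -2.66405961e-05
  1.32263440e+00 -7.44203118e-01] [ 0.44404288 -0.06544813 -2.00073391]
pos [402.1 337.5 271. ] axes [[-0.002, -0.001, -1.0], [0.316, 0.949, -0.001], [0.949, -0.316, -0.001]]
shift units [-0.101 -6.281  7.835]
```

View pics/s2.png

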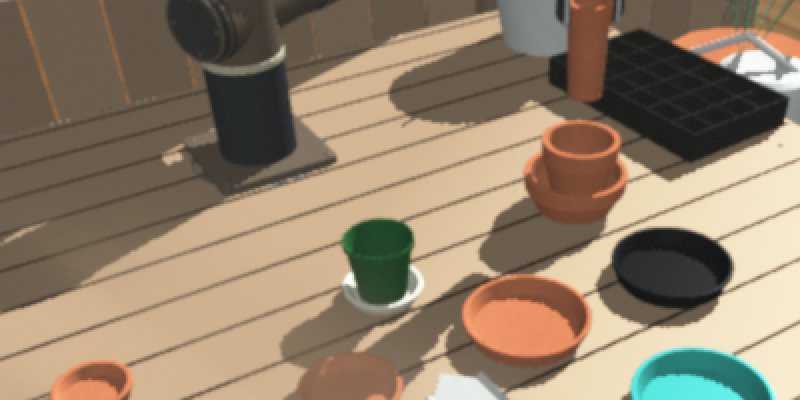

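The scene crop shows the long tom held upright at (590,50), clear of the standard pot, which stayed put at (580,150). Carrying it around the base, at a radius over 425 mm, to the small saucer.

```bash
python3 -m creep '[[[0,-0.2,0.2],[0,0,0]],[[0,-0.6,0.7],[0,0,0]],[[0,-1.1,1.3],[0,0,0]],[[0,-1.7,2.0],[0,0,0]],[[0,-2.3,2.7],[0,0,0]],[[0,-2.9,3.4],[0,0,0]],[[0,-3.5,4.1],[0,0,0]],[[0,-4.1,4.8],[0,0,0]],[[0,-4.7,5.5],[0,0,0]],[[0,-5.4,6.1],[0,0,0]],[[0,-6.1,6.6],[0,0,0]],[[0,-6.8,7.0],[0,0,0]],[[0,-7.5,7.3],[0,0,0]],[[0,-8.2,7.4],[0,0,0]],[[0,-8.9,7.4],[0,0,0]],[[0,-9.6,7.4],[0,0,0]],[[0,-10.2,7.3],[0,0,0]],[[0,-10.6,7.2],[0,0,0]],[[0,-10.8,7.2],[0,0,0]],[[0,-10.8,7.2],[0,0,0]]]'
python3 - <<'E'
from h import *
to([432,-375.5,271])
E
```

```text
time: 5.78
eef_pos: [538.3, -164.9, 271.2]
tool_rot: [-2.986, 1.569, 2.973]
wrist_force: [-0.3, 0.3, -2.4]
grip_width: 60.5
pos [ 538.3 -164.9  271.2] axes [[-0.001, 0.0, -1.0], [0.319, 0.948, -0.0], [0.948, -0.319, -0.001]]
shift units [ 0.007 -5.837 -0.84 ]
```

```bash
python3 -m creep '[[[0,-0.2,0],[0,0,0]],[[0,-0.6,-0.1],[0,0,0]],[[0,-1.2,-0.2],[0,0,0]],[[0,-1.9,-0.3],[0,0,0]],[[0,-2.6,-0.4],[0,0,0]],[[0,-3.3,-0.5],[0,0,0]],[[0,-4.0,-0.6],[0,0,0]],[[0,-4.7,-0.7],[0,0,0]],[[0,-5.3,-0.8],[0,0,0]],[[0,-5.7,-0.84],[0,0,0]],[[0,-5.84,-0.84],[0,0,0]],[[0,-5.84,-0.84],[0,0,0]],[[0,-5.84,-0.84],[0,0,0]]]'
python3 - <<'E'
from h import *
c=calibration('wrist');im=read_camera('wrist');cv2.imwrite('pics/w2.png',im[:,:,::-1]);np.save('w2.npy',np.array(c['extrinsics']));to([432,-375.5,111])
E
```

```text
time: 6.87
eef_pos: [434.0, -373.4, 271.9]
tool_rot: [1.807, 1.57, 1.486]
wrist_force: [-0.2, 0.1, -1.4]
grip_width: 60.6
pos [ 434.2 -373.   271.9] axes [[0.0, 0.001, -1.0], [0.315, 0.949, 0.001], [0.949, -0.315, -0.0]]
shift units [ 4.023 -0.079 -0.031]
```

View pics/w2.png

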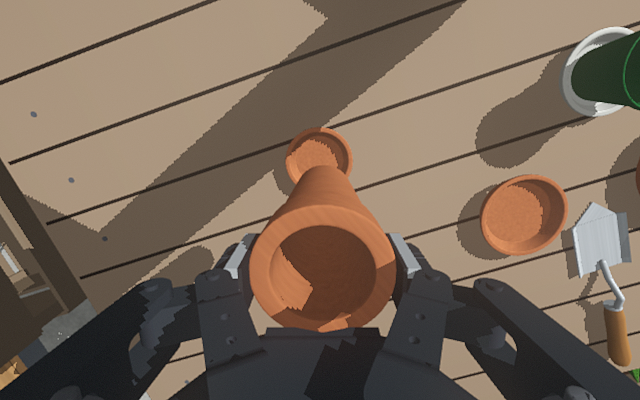

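The wrist view shows the saucer's rim at columns 286–352 with its top at row 127, and the tom's rim at columns 249–397, rows 205–332. I compute both centres.

```bash
python3 - <<'E'
from h import *
c=calibration('wrist')
for z in(300,305,309):print('tom',z,*map(lambda a:np.round(a,1),circ(ray(c,[[249,268],[397,268],[322,205],[322,332]],z))))
print('saucer',*map(lambda a:np.round(a,1),circ(ray(c,[[286,157],[352,157],[319,127],[295,137],[343,136]],20))))
print('foot edge width 302..353 @row165 ',ray(c,[[299,185],[354,185]],175).round(1).tolist())
E
```

```text
tom 300 [ 433.6 -372.7] 62.3
tom 305 [ 430.8 -371.8] 59.6
tom 309 [ 428.5 -371.1] 57.4
saucer [ 430.8 -375.8] 88.2
foot edge width 302..353 @row165  [[420.6, -388.7, 175.0], [434.9, -345.6, 175.0]]
```

```bash
python3 -m creep '[[[0.2,-0.09,-0.04],[0,0,0]],[[0.6,-0.09,-0.04],[0,0,0]],[[1.1,-0.09,-0.04],[0,0,0]],[[1.6,-0.09,-0.04],[0,0,0]],[[2.1,-0.09,-0.04],[0,0,0]],[[2.6,-0.09,-0.04],[0,0,0]],[[3.0,-0.09,-0.04],[0,0,0]],[[3.3,-0.09,-0.04],[0,0,0]],[[3.6,-0.09,-0.04],[0,0,0]],[[3.75,-0.09,-0.04],[0,0,0]],[[3.85,-0.09,-0.04],[0,0,0]],[[3.95,-0.09,-0.04],[0,0,0]],[[4.03,-0.09,-0.04],[0,0,0]],[[4.08,-0.09,-0.04],[0,0,0]],[[4.1,-0.09,-0.04],[0,0,0]],[[4.1,-0.09,-0.04],[0,0,0]]]'
python3 -m creep '[[[0.03,0,0],[0,0,0]],[[0.05,0,0],[0,0,0]],[[0.07,0,0],[0,0,0]],[[0.07,0,0],[0,0,0]]]'
```

```text
time: 8.25
eef_pos: [430.9, -377.2, 108.4]
tool_rot: [-0.557, 1.57, -0.879]
wrist_force: [0.3, -0.2, -2.2]
grip_width: 60.6
time: 8.58
eef_pos: [430.8, -377.0, 105.2]
tool_rot: [2.764, 1.571, 2.442]
wrist_force: [0.5, -0.1, -2.8]
grip_width: 60.7
```

```bash
python3 -m creep '[[[0.02,0,0],[0,0,0]],[[0.04,0,0],[0,0,0]],[[0.04,0,0],[0,0,0]]]';python3 -m creep '[[[0.02,0,0],[0,0,0]],[[0.04,0,0],[0,0,0]],[[0.04,0,0],[0,0,0]]]'
```

```text
time: 8.83
eef_pos: [430.8, -377.0, 103.6]
tool_rot: [2.968, 1.571, 2.646]
wrist_force: [0.6, 0.5, -1.4]
grip_width: 60.4
time: 9.08
eef_pos: [431.4, -377.3, 103.5]
tool_rot: [-0.061, 1.57, -0.383]
wrist_force: [-1.0, 2.5, 4.8]
grip_width: 60.9
```

Contact at the expected height, with the force going from −1.4 to +4.8 N. Releasing and rising.

```bash
python3 -m creep '[[[0,0,0],[0,0,0]],[[0,0,0],[0,0,0]],[[0,0,0],[0,0,0]],[[0,0,0],[0,0,0]],[[0,0,0],[0,0,0]],[[0,0,0],[0,0,0]],[[-0.1,0,0],[0,0,0]],[[-0.3,0,0],[0,0,0]],[[-0.7,0,0],[0,0,0]],[[-1.3,0,0],[0,0,0]],[[-2,0,0],[0,0,0]],[[-2.8,0,0],[0,0,0]],[[-3.6,0,0],[0,0,0]],[[-4.1,0,0],[0,0,0]],[[-4.3,0,0],[0,0,0]],[[-4.3,0,0],[0,0,0]],[[-4.3,0,0],[0,0,0]]]' 0
python3 - <<'E'
from h import *
c=calibration('wrist');im=read_camera('wrist')
s=read_camera('scene')
cv2.imwrite('pics/c3.png',np.vstack([im[:260,150:500],cv2.resize(s[130:280,50:300],(350,210))])[:,:,::-1]);to([402,335,250])
E
```

```text
time: 10.5
eef_pos: [430.6, -376.8, 273.6]
tool_rot: [2.616, 1.57, 2.295]
wrist_force: [-0.7, 0.5, 0.1]
grip_width: 85.3
pos [ 430.1 -376.2  271.6] axes [[-0.003, 0.003, -1.0], [0.316, 0.949, 0.002], [0.949, -0.316, -0.004]]
shift units [ 0.6   16.643 -6.288]
```

View pics/c3.png

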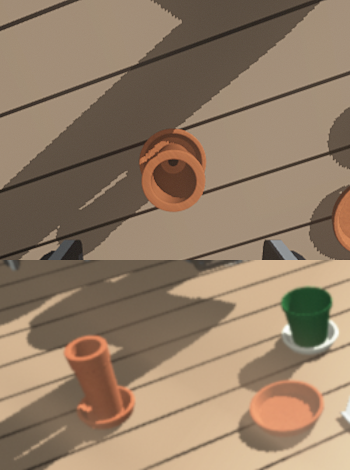

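```bash
python3 - <<'E'
from h import *
c=calibration('wrist')
print('tom rim',*map(lambda a:np.round(a,1),circ(ray(c,[[290.5,181],[355.5,181],[323,149],[323,211]],136))))
print('saucer',*map(lambda a:np.round(a,1),circ(ray(c,[[288,158],[326,127],[298,137],[346,138],[355,158]],20))))
E
```

```text
tom rim [ 427.9 -374.3] 61.4
saucer [ 427.9 -375.7] 89.0
```

Tom's rim centre lies 1.4 mm from the saucer's centre, with the rim at the right height and size. Now back to the stack for the standard pot, gripping its wall on the +y side.

```bash
python3 -m creep '[[[0,0.4,0.1],[0,0,0]],[[0,1.2,0.3],[0,0,0]],[[0,2.1,0.5],[0,0,0]],[[0,3,0.7],[0,0,0]],[[0,3.9,0.8],[0,0,0]],[[0,4.8,0.9],[0,0,0]],[[0,5.7,1.0],[0,0,0]],[[0,6.6,1.0],[0,0,0]],[[0,7.5,1.0],[0,0,0]],[[0,8.4,1.0],[0,0,0]],[[0,9.3,1.0],[0,0,0]],[[0,10.2,0.9],[0,0,0]],[[0,11,0.5],[0,0,0]],[[0,11.8,0],[0,0,0]],[[0,12.5,-0.6],[0,0,0]],[[0,13.2,-1.2],[0,0,0]],[[0,13.9,-1.8],[0,0,0]],[[0,14.6,-2.5],[0,0,0]],[[0,15.2,-3.1],[0,0,0]],[[0,15.8,-3.7],[0,0,0]]]' 0.4
python3 -m creep '[[[0,0.5,-0.6],[0,0,0]],[[0,1.0,-1.2],[0,0,0]],[[0,1.5,-1.9],[0,0,0]],[[0,1.9,-2.3],[0,0,0]],[[0,2.1,-2.57],[0,0,0]],[[0,2.1,-2.57],[0,0,0]],[[0,2.1,-2.57],[0,0,0]],[[0,2.1,-2.57],[0,0,0]]]'
python3 - <<'E'
from h import *
c=calibration('wrist');im=read_camera('wrist');np.save('x.npy',im)
cv2.imwrite('pics/w4.png',im[:,:,::-1]);to([418,382.4,250])
E
```

```text
time: 12.27
eef_pos: [488.3, 270.6, 271.6]
tool_rot: [-2.5, 1.567, -2.821]
wrist_force: [-0.2, 0.2, -0.7]
grip_width: 51.2
time: 12.93
eef_pos: [419.8, 380.5, 273.3]
tool_rot: [-1.801, 1.569, -2.124]
wrist_force: [0.0, -0.5, -0.5]
grip_width: 51.2
pos [420.1 380.4 273.6] axes [[-0.0, -0.001, -1.0], [0.318, 0.948, -0.001], [0.948, -0.318, -0.0]]
shift units [ 0.589  0.032 -0.066]
```

View pics/w4.png

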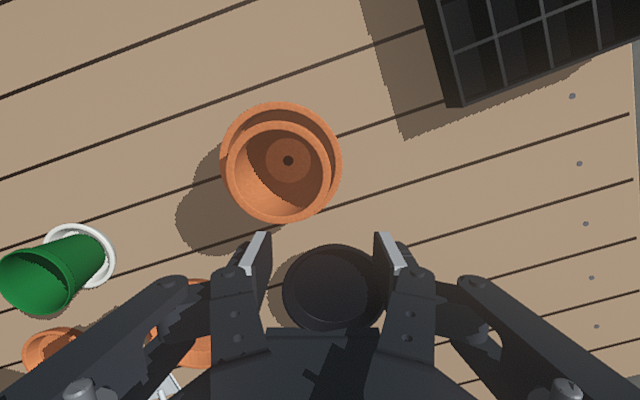

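The view shows the standard pot's rim at columns 226–334, rows 120–222, and the pan's rim at 221–342 with its top at row 102. The fingers straddle columns 245–400.

```bash
python3 - <<'E'
from h import *
c=calibration('wrist')
q,d=circ(ray(c,[[227,170],[334,170],[281,120],[281,222.5]],109));print(q,d)
p,R=tool();y=R[:,1];g=np.r_[q,77]+51*y;g[2]=77;print(g);to(g)
print('pan',circ(ray(c,[[221,163],[342,163],[278,102]],58)))
E
```

```text
[403.18290526 339.96312376] 110.71288925220992
[419.38883228 388.31976996  77.        ]
pos [420.1 380.4 273.6] axes [[-0.0, -0.001, -1.0], [0.318, 0.948, -0.001], [0.948, -0.318, -0.0]]
shift units [ 4.914  0.187 -0.079]
pan (array([401.68788706, 334.47060231]), np.float64(146.47763952140699))
```

```bash
python3 -m creep '[[[0.5,0.19,-0.08],[0,0,0]],[[1.2,0.19,-0.08],[0,0,0]],[[2.0,0.19,-0.08],[0,0,0]],[[2.8,0.19,-0.08],[0,0,0]],[[3.5,0.19,-0.08],[0,0,0]],[[4.1,0.19,-0.08],[0,0,0]],[[4.5,0.19,-0.08],[0,0,0]],[[4.75,0.19,-0.08],[0,0,0]],[[4.88,0.19,-0.08],[0,0,0]],[[4.9,0.19,-0.08],[0,0,0]],[[4.9,0.19,-0.08],[0,0,0]]]'
python3 -m creep '[[[0,0,0],[0,0,0]],[[0,0,0],[0,0,0]],[[0,0,0],[0,0,0]],[[0,0,0],[0,0,0]],[[0,0,0],[0,0,0]],[[0,0,0],[0,0,0]],[[0,0,0],[0,0,0]],[[0,0,0],[0,0,0]],[[0,0,0],[0,0,0]],[[0,0,0],[0,0,0]],[[0,0,0],[0,0,0]],[[0,0,0],[0,0,0]]]' 1
```

```text
time: 13.9
eef_pos: [419.6, 389.8, 78.9]
tool_rot: [0.856, 1.569, 0.533]
wrist_force: [-0.9, -0.1, 0.6]
grip_width: 51.2
time: 14.9
eef_pos: [419.4, 388.1, 80.6]
tool_rot: [-1.252, 1.565, -1.571]
wrist_force: [-1.8, -7.2, 10.8]
grip_width: 6.9
```

```bash
python3 -m creep '[[[-0.1,0,0],[0,0,0]],[[-0.2,0,0],[0,0,0]],[[-0.4,0,0],[0,0,0]],[[-0.65,0,0],[0,0,0]],[[-1,0,0],[0,0,0]],[[-1.4,0,0],[0,0,0]],[[-1.8,0,0],[0,0,0]],[[-2.2,0,0],[0,0,0]],[[-2.6,0,0],[0,0,0]],[[-3,0,0],[0,0,0]],[[-3.4,0,0],[0,0,0]],[[-3.7,0,0],[0,0,0]],[[-3.9,0,0],[0,0,0]],[[-4,0,0],[0,0,0]],[[-4,0,0],[0,0,0]],[[-4,0,0],[0,0,0]]]'
python3 - <<'E'
from h import *
s=read_camera('scene');im=read_camera('wrist')
cv2.imwrite('pics/c5.png',np.hstack([cv2.resize(s[20:200,280:480],(440,396)),im[:396,130:480]])[:,:,::-1]);to([612,-82,239])
E
```

```text
time: 16.23
eef_pos: [418.4, 389.6, 237.4]
tool_rot: [-2.346, 1.57, -2.667]
wrist_force: [0.8, 0.6, -2.5]
grip_width: 7.1
pos [418.2 389.4 236.7] axes [[-0.002, -0.001, -1.0], [0.316, 0.949, -0.002], [0.949, -0.316, -0.002]]
shift units [-0.053 -9.647  8.325]
```

View pics/c5.png

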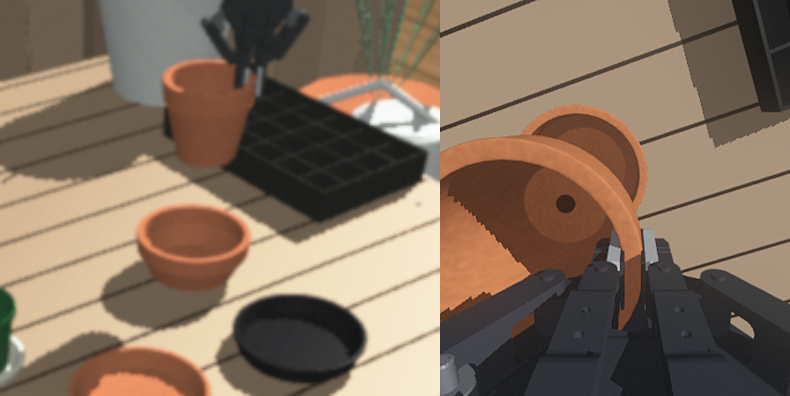

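The pot hangs nearly level at (210,110) in the crop's left half, and the pan (195,245) stayed in place. Carrying it to the medium saucer.

```bash
python3 -m creep '[[[0,-0.1,0.1],[0,0,0]],[[0,-0.3,0.26],[0,0,0]],[[0,-0.7,0.6],[0,0,0]],[[0,-1.2,1.03],[0,0,0]],[[0,-1.8,1.55],[0,0,0]],[[0,-2.4,2.06],[0,0,0]],[[0,-3,2.58],[0,0,0]],[[0,-3.6,3.1],[0,0,0]],[[0,-4.2,3.61],[0,0,0]],[[0,-4.8,4.13],[0,0,0]],[[0,-5.4,4.65],[0,0,0]],[[0,-6,5.16],[0,0,0]],[[0,-6.6,5.68],[0,0,0]],[[0,-7.2,6.2],[0,0,0]],[[0,-7.8,6.71],[0,0,0]],[[0,-8.4,7.23],[0,0,0]],[[0,-8.9,7.66],[0,0,0]],[[0,-9.3,8],[0,0,0]],[[0,-9.55,8.22],[0,0,0]],[[0,-9.645,8.3],[0,0,0]]]'
python3 -m creep '[[[0,0,0],[0,0,0]],[[0,0,0],[0,0,0]],[[0,0,0],[0,0,0]]]'
python3 - <<'E'
from h import *
s=read_camera('scene');im=read_camera('wrist')
cv2.imwrite('pics/w6.png',im[:,:,::-1]);to([611.2,-81.4,77])
E
```

```text
time: 18.0
eef_pos: [611.7, -83.8, 237.5]
tool_rot: [-2.662, 1.57, -2.986]
wrist_force: [-0.2, 0.4, -3.8]
grip_width: 6.8
time: 18.25
eef_pos: [611.2, -80.0, 238.0]
tool_rot: [2.662, 1.57, 2.341]
wrist_force: [-0.5, -1.0, -3.9]
grip_width: 6.5
pos [611.3 -80.  238.2] axes [[-0.0, 0.0, -1.0], [0.315, 0.949, 0.0], [0.949, -0.315, -0.0]]
shift units [ 4.029 -0.036  0.009]
```

View pics/w6.png

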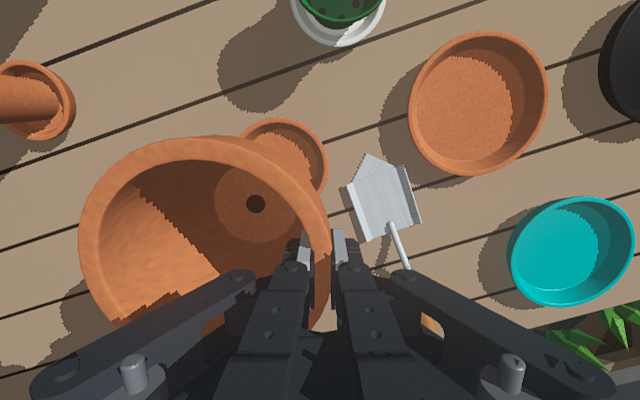

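```bash
python3 - <<'E'
from h import *
c=calibration('wrist')
print('rim',[(z,circ(ray(c,[[79,235],[205,136],[330,255],[120,165],[286,169]],z))) for z in(262,267)])
print('hole',ray(c,[[256,204]],174.6))
print('saucer',circ(ray(c,[[283,117],[262,121],[315,137],[327,165],[325,185]],22)))
print('large',circ(ray(c,[[408,103],[548,90],[487,30],[472,175]],26)))
E
```

```text
rim [(262, (array([ 592.28631663, -127.16931934]), np.float64(109.23019758500698))), (267, (array([ 590.35621417, -124.2963091 ]), np.float64(104.64168126554499)))]
hole [[ 594.17473107 -124.79807759  174.6       ]]
saucer (array([ 596.19778208, -131.33420287]), np.float64(120.13737958153308))
large (array([600.08277127, 110.1029963 ]), np.float64(158.62359505675028))
```

```bash
python3 -m creep '[[[0.2,-0.075,0.05],[0,0,0]],[[0.6,-0.075,0.05],[0,0,0]],[[1.1,-0.075,0.05],[0,0,0]],[[1.6,-0.075,0.05],[0,0,0]],[[2.1,-0.075,0.05],[0,0,0]],[[2.5,-0.075,0.05],[0,0,0]],[[2.9,-0.075,0.05],[0,0,0]],[[3.2,-0.075,0.05],[0,0,0]],[[3.45,-0.075,0.05],[0,0,0]],[[3.6,-0.075,0.05],[0,0,0]],[[3.7,-0.075,0.05],[0,0,0]],[[3.78,-0.075,0.05],[0,0,0]],[[3.83,-0.075,0.05],[0,0,0]],[[3.855,-0.075,0.05],[0,0,0]],[[3.855,-0.075,0.05],[0,0,0]]]'
python3 -m creep '[[[0.03,0,0],[0,0,0]],[[0.06,0,0],[0,0,0]],[[0.06,0,0],[0,0,0]]]'
python3 -m creep '[[[0.03,0,0],[0,0,0]],[[0.05,0,0],[0,0,0]],[[0.05,0,0],[0,0,0]]]'
```

```text
time: 19.6
eef_pos: [612.9, -84.8, 84.4]
tool_rot: [-0.001, 1.57, -0.323]
wrist_force: [-0.1, -0.1, -3.5]
grip_width: 6.8
time: 19.85
eef_pos: [612.6, -84.7, 81.5]
tool_rot: [0.245, 1.571, -0.077]
wrist_force: [-0.0, 0.7, -3.3]
grip_width: 7.0
time: 20.1
eef_pos: [612.7, -84.7, 79.6]
tool_rot: [-0.026, 1.571, -0.348]
wrist_force: [-0.3, 0.6, -3.5]
grip_width: 7.2
```

```bash
python3 -m creep '[[[0.02,0,0],[0,0,0]],[[0.04,0,0],[0,0,0]],[[0.04,0,0],[0,0,0]]]'; python3 -m creep '[[[0.02,0,0],[0,0,0]],[[0.04,0,0],[0,0,0]],[[0.04,0,0],[0,0,0]]]'
```

```text
time: 20.35
eef_pos: [613.2, -84.5, 79.2]
tool_rot: [0.475, 1.57, 0.153]
wrist_force: [-1.0, 3.3, 3.5]
grip_width: 7.3
time: 20.6
eef_pos: [613.6, -84.4, 78.8]
tool_rot: [0.432, 1.569, 0.11]
wrist_force: [-2.4, 4.3, 8.1]
grip_width: 6.9
```

Contact at TCP 79, against 77.6 expected. Opening halfway, then rising to look.

```bash
python3 -m creep '[[[0,0,0],[0,0,0]],[[0,0,0],[0,0,0]],[[0,0,0],[0,0,0]],[[0,0,0],[0,0,0]],[[0,0,0],[0,0,0]],[[0,0,0],[0,0,0]],[[0,0,0],[0,0,0]],[[-0.2,0,0],[0,0,0]],[[-0.5,0,0],[0,0,0]],[[-1,0,0],[0,0,0]],[[-1.6,0,0],[0,0,0]],[[-2.3,0,0],[0,0,0]],[[-3,0,0],[0,0,0]],[[-3.7,0,0],[0,0,0]],[[-4.2,0,0],[0,0,0]],[[-4.5,0,0],[0,0,0]],[[-4.5,0,0],[0,0,0]],[[-4.5,0,0],[0,0,0]]]' 0.5
python3 - <<'E'
from h import *
im=read_camera('wrist');s=read_camera('scene')
cv2.imwrite('pics/c7.png',np.hstack([im[:300,130:470],cv2.resize(s[140:290,180:380],(400,300))])[:,:,::-1]);to([402+22,336+67.4,260])
E
```

```text
time: 22.1
eef_pos: [612.7, -84.7, 257.0]
tool_rot: [0.006, 1.569, -0.316]
wrist_force: [-0.2, 0.2, -0.2]
grip_width: 43.0
pos [611.7 -84.4 254.3] axes [[-0.003, 0.001, -1.0], [0.316, 0.949, -0.0], [0.949, -0.316, -0.003]]
shift units [-0.116 10.086 -8.309]
```

View pics/c7.png

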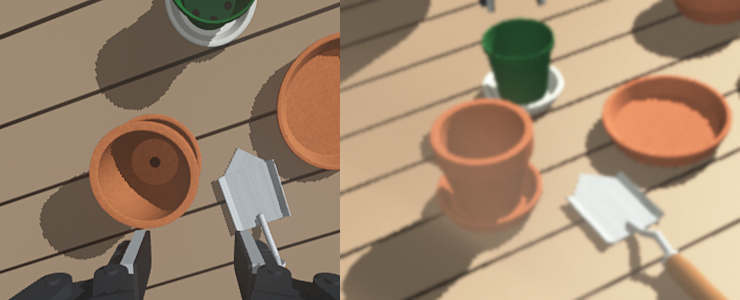

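The standard pot stands in its saucer. Its rim spans columns 220–329 and rows 120–228, and its floor hole is at (285,162). The scene view shows it seated. A numeric check follows.

```bash
python3 - <<'E'
from h import *
c=calibration('wrist')
print('rim',circ(ray(c,[[220,174],[329,175],[272,120],[277,228]],106)))
print('hole',ray(c,[[285,162]],14))
print('saucer',circ(ray(c,[[281,114],[300,118],[320,133],[331,158],[330,168]],22)))
E
```

```text
rim (array([ 592.89091753, -128.09538834]), np.float64(108.92011938440668))
hole [[ 593.47197386 -128.93678662   14.        ]]
saucer (array([ 593.2360798 , -130.18840034]), np.float64(120.10327569212265))
```

Pot and saucer centres agree within 2 mm. Now the pan.

```bash
python3 -m creep '[[[0,0.2,-0.17],[0,0,0]],[[0,0.7,-0.58],[0,0,0]],[[0,1.3,-1.07],[0,0,0]],[[0,1.9,-1.57],[0,0,0]],[[0,2.5,-2.06],[0,0,0]],[[0,3.1,-2.56],[0,0,0]],[[0,3.7,-3.05],[0,0,0]],[[0,4.3,-3.55],[0,0,0]],[[0,4.9,-4.05],[0,0,0]],[[0,5.5,-4.54],[0,0,0]],[[0,6.1,-5.04],[0,0,0]],[[0,6.7,-5.53],[0,0,0]],[[0,7.3,-6.03],[0,0,0]],[[0,7.9,-6.52],[0,0,0]],[[0,8.5,-7.02],[0,0,0]],[[0.1,9.1,-7.51],[0,0,0]],[[0.2,9.6,-7.93],[0,0,0]],[[0.3,9.95,-8.2],[0,0,0]],[[0.4,10.03,-8.28],[0,0,0]],[[0.5,10.03,-8.28],[0,0,0]]]'
python3 -m creep '[[[0,0,0],[0,0,0]],[[0,0,0],[0,0,0]],[[0,0,0],[0,0,0]]]'
python3 - <<'E'
from h import *
c=calibration('wrist');im=read_camera('wrist');m=clay(im)
for k in cv2.findContours(m,0,1)[0]:
    if cv2.contourArea(k)<1500: continue
    p=cv2.convexHull(k)[:,0];print(p.min(0),p.max(0),circ(ray(c,p,58)))
to([424.3,400.9,27])
cv2.imwrite('pics/w8.png',im[:,:,::-1])
E
```

```text
time: 23.87
eef_pos: [423.8, 401.3, 234.6]
tool_rot: [-2.219, 1.568, -2.538]
wrist_force: [0.4, -0.7, 0.2]
grip_width: 42.7
time: 24.12
eef_pos: [425.8, 399.6, 236.3]
tool_rot: [-1.479, 1.57, -1.802]
wrist_force: [-0.1, -0.1, 0.1]
grip_width: 42.8
[227 111] [315 221] (array([402.79479171, 339.52276967]), np.float64(119.27418268684683))
pos [426.  399.8 236.6] axes [[0.0, 0.0, -1.0], [0.318, 0.948, 0.0], [0.948, -0.318, 0.0]]
shift units [ 5.24   0.012 -0.05 ]
```

View pics/w8.png

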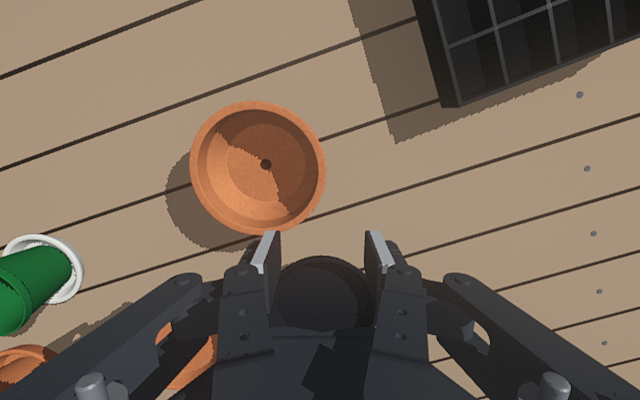

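The pan stands alone: rim at columns 190–326 and rows 100–235, hole at (266,164). The mask lost the sunlit rim, so I use these readings.

```bash
python3 - <<'E'
from h import *
c=calibration('wrist')
q,d=circ(ray(c,[[190,166],[326,169],[256,100],[260,235]],58));print(q,d,ray(c,[[266,164]],9))
p,R=tool();g=np.r_[q,0]+70.5*R[:,1];g[2]=27;to(g);print(g)
E
```

```text
[401.64196514 334.26515481] 149.01178269743264 [[401.79714039 333.84612869   9.        ]]
pos [426.  399.8 236.6] axes [[0.0, 0.0, -1.0], [0.318, 0.948, 0.0], [0.948, -0.318, 0.0]]
shift units [ 5.24   0.015 -0.058]
[424.04515845 401.11084806  27.        ]
```

```bash
python3 -m creep '[[[0.5,0.02,-0.06],[0,0,0]],[[1.2,0.02,-0.06],[0,0,0]],[[2.0,0.02,-0.06],[0,0,0]],[[2.8,0.02,-0.06],[0,0,0]],[[3.5,0.02,-0.06],[0,0,0]],[[4.1,0.02,-0.06],[0,0,0]],[[4.6,0.02,-0.06],[0,0,0]],[[4.9,0.02,-0.06],[0,0,0]],[[5.1,0.02,-0.06],[0,0,0]],[[5.2,0.02,-0.06],[0,0,0]],[[5.24,0.02,-0.06],[0,0,0]],[[5.24,0.02,-0.06],[0,0,0]]]'
python3 -m creep '[[[0,0,0],[0,0,0]],[[0,0,0],[0,0,0]],[[0,0,0],[0,0,0]],[[0,0,0],[0,0,0]],[[0,0,0],[0,0,0]],[[0,0,0],[0,0,0]],[[0,0,0],[0,0,0]],[[0,0,0],[0,0,0]],[[0,0,0],[0,0,0]],[[0,0,0],[0,0,0]],[[0,0,0],[0,0,0]],[[0,0,0],[0,0,0]]]' 1
python3 -m creep '[[[-0.1,0,0],[0,0,0]],[[-0.2,0,0],[0,0,0]],[[-0.4,0,0],[0,0,0]],[[-0.65,0,0],[0,0,0]],[[-1,0,0],[0,0,0]],[[-1.4,0,0],[0,0,0]],[[-1.8,0,0],[0,0,0]],[[-2.2,0,0],[0,0,0]],[[-2.6,0,0],[0,0,0]],[[-3,0,0],[0,0,0]],[[-3.3,0,0],[0,0,0]],[[-3.5,0,0],[0,0,0]],[[-3.6,0,0],[0,0,0]],[[-3.6,0,0],[0,0,0]],[[-3.6,0,0],[0,0,0]]]'
python3 - <<'E'
from h import *
to([600.5+.316*70.5,110.5+.949*70.5,170])
E
```

```text
time: 25.17
eef_pos: [424.0, 402.5, 27.7]
tool_rot: [0.888, 1.569, 0.567]
wrist_force: [0.2, -0.1, 0.0]
grip_width: 42.5
time: 26.17
eef_pos: [424.8, 401.2, 29.2]
tool_rot: [-0.728, 1.566, -1.045]
wrist_force: [1.4, -3.7, 7.7]
grip_width: 10.2
time: 27.42
eef_pos: [422.8, 402.0, 170.0]
tool_rot: [-2.549, 1.57, -2.871]
wrist_force: [0.3, -0.2, -4.1]
grip_width: 7.8
pos [422.8 402.  170. ] axes [[-0.001, -0.0, -1.0], [0.316, 0.949, -0.001], [0.949, -0.316, -0.001]]
shift units [-5.000e-03 -3.745e+00  6.519e+00]
```

```bash
python3 -m creep '[[[0,-0.06,0.1],[0,0,0]],[[0,-0.17,0.3],[0,0,0]],[[0,-0.34,0.6],[0,0,0]],[[0,-0.6,1.04],[0,0,0]],[[0,-0.9,1.57],[0,0,0]],[[0,-1.2,2.09],[0,0,0]],[[0,-1.5,2.61],[0,0,0]],[[0,-1.8,3.13],[0,0,0]],[[0,-2.1,3.66],[0,0,0]],[[0,-2.4,4.18],[0,0,0]],[[0,-2.7,4.7],[0,0,0]],[[0,-3,5.22],[0,0,0]],[[0,-3.3,5.74],[0,0,0]],[[0,-3.55,6.18],[0,0,0]],[[0,-3.7,6.44],[0,0,0]],[[0,-3.745,6.52],[0,0,0]],[[0,-3.745,6.52],[0,0,0]],[[0,-3.745,6.52],[0,0,0]]]'
python3 - <<'E'
from h import *
im=read_camera('wrist');s=read_camera('scene')
cv2.imwrite('pics/w9.png',np.vstack([im[:300,:500],cv2.resize(s[80:260,250:500],(500,300))])[:,:,::-1]);to([600.5+.316*70.5,110.5+.949*70.5,26])
E
```

```text
time: 28.92
eef_pos: [622.7, 177.7, 170.3]
tool_rot: [3.139, 1.569, 2.817]
wrist_force: [0.3, -0.1, -3.3]
grip_width: 7.9
pos [622.5 178.4 170.5] axes [[-0.001, 0.0, -1.0], [0.315, 0.949, -0.0], [0.949, -0.315, -0.001]]
shift units [ 3.612 -0.022  0.019]
```

View pics/w9.png

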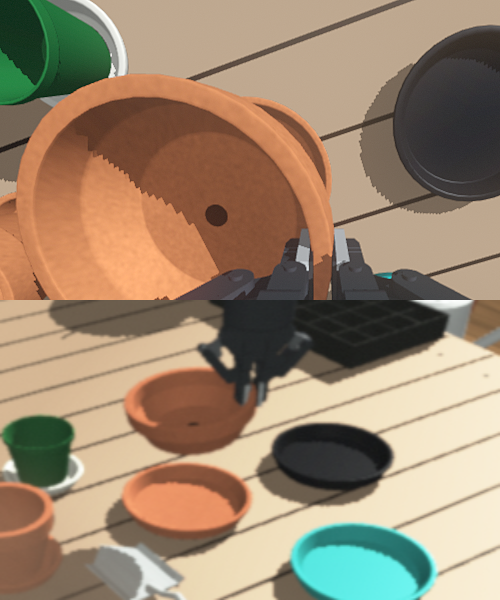

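The pan is held above the large saucer, with its hole at (216,215) in the wrist view.

```bash
python3 - <<'E'
from h import *
c=calibration('wrist')
print('hole',ray(c,[[216,215]],150))
print('rim',[circ(ray(c,[[18,195],[150,74],[70,100],[240,105],[330,220]],z)) for z in (196,199)])
print('saucer',circ(ray(c,[[270,97],[300,115],[320,140],[330,170]],26)))
E
```

```text
hole [[594.21654119 122.9623517  150.        ]]
rim [(array([589.4695422 , 123.70358184]), np.float64(131.10535111438864)), (array([588.65484201, 125.64493677]), np.float64(127.75475221664954))]
saucer (array([599.24520286, 105.57004209]), np.float64(169.93889142878865))
```

The rim fits too small on the level plane (131 instead of 150), so the pan is probably sagging about the grip. I solve for the tilt that gives a 150 mm rim.

```bash
python3 - <<'E'
from h import *
from scipy.optimize import brentq
c=calibration('wrist');E=np.array(c['extrinsics']);p,R=tool()
px=np.array([[18,195],[150,74],[70,100],[240,105],[300,165],[38,135]],float)
d=np.c_[(px[:,0]-c['cx'])/c['fx'],(px[:,1]-c['cy'])/c['fy'],np.ones(len(px))]@E[:3,:3].T
up=np.array([0,0,1.]);y=R[:,1];y[2]=0;y/=np.linalg.norm(y);t=np.cross(up,y)
h=np.array([216,215,1.]);hd=E[:3,:3]@[(h[0]-c['cx'])/c['fx'],(h[1]-c['cy'])/c['fy'],1]
for rz in(25,29,33):
  P=p+up*rz  # rim point at grip
  def fit(th):
    n=up*np.cos(th)-y*np.sin(th); u=y*np.cos(th)+up*np.sin(th)
    hit=E[:3,3]+d*((n@(P-E[:3,3]))/(d@n))[:,None]
    q,D=circ(np.c_[(hit-P)@u,(hit-P)@t])
    a=P-n*49; hh=E[:3,3]+hd*((n@(a-E[:3,3]))/(hd@n))
    return D,q,((hh-a)@u,(hh-a)@t)
  for th in np.radians([0,4,8,12]): 
    D,q,hh=fit(th);print(rz,round(np.degrees(th)),round(D,1),q.round(1),np.round(hh,1))
E
```

```text
25 0 124.9 [-64.2  17.5] [-62.9   8. ]
25 4 138.4 [-68.3  11.2] [-68.2   6.4]
25 8 156.2 [-73.3   2.8] [-74.1   4.5]
25 12 180.1 [-79.6  -8.5] [-80.7   2.4]
29 0 120.6 [-62.1  19.2] [-61.4   9.5]
29 4 133.7 [-66.   13.1] [-66.7   7.9]
29 8 150.9 [-70.9   5.1] [-72.5   6. ]
29 12 173.9 [-76.9  -5.9] [-79.1   3.9]
33 0 116.4 [-59.9  20.9] [-59.9  10.9]
33 4 129.0 [-63.7  15. ] [-65.1   9.3]
33 8 145.6 [-68.4   7.3] [-70.9   7.5]
33 12 167.8 [-74.2  -3.3] [-77.4   5.5]
```

The fits agree at 8° sag: diameter 150.9 and radial offset −70.9, with both rim and hole about 5 mm off laterally. I turn the tool by −8° about its z axis to level the pan, then look again.

```bash
python3 -m creep '[[[0,0,0],[0,0,-0.1]],[[0,0,0],[0,0,-0.3]],[[0,0,0],[0,0,-0.5]],[[0,0,0],[0,0,-0.7]],[[0,0,0],[0,0,-0.9]],[[0,0,0],[0,0,-1.1]],[[0,0,0],[0,0,-1.3]],[[0,0,0],[0,0,-1.45]],[[0,0,0],[0,0,-1.55]],[[0,0,0],[0,0,-1.6]],[[0,0,0],[0,0,-1.6]],[[0,0,0],[0,0,-1.6]]]'
python3 - <<'E'
from h import *
im=read_camera('wrist');s=read_camera('scene')
cv2.imwrite('pics/w10.png',np.vstack([im[:330,:500],cv2.resize(s[80:240,250:500],(500,268))])[:,:,::-1]);to([600.5+.316*70.5,110.5+.949*70.5,26]);np.save('E10.npy',calibration('wrist')['extrinsics'])
E
```

```text
time: 30.02
eef_pos: [623.3, 177.5, 170.7]
tool_rot: [-1.571, 1.431, -1.893]
wrist_force: [-0.1, -0.1, -4.3]
grip_width: 8.0
pos [623.3 177.4 170.8] axes [[-0.044, -0.132, -0.99], [0.313, 0.939, -0.139], [0.949, -0.316, 0.0]]
shift units [ 3.584  0.499 -0.013]
```

View pics/w10.png

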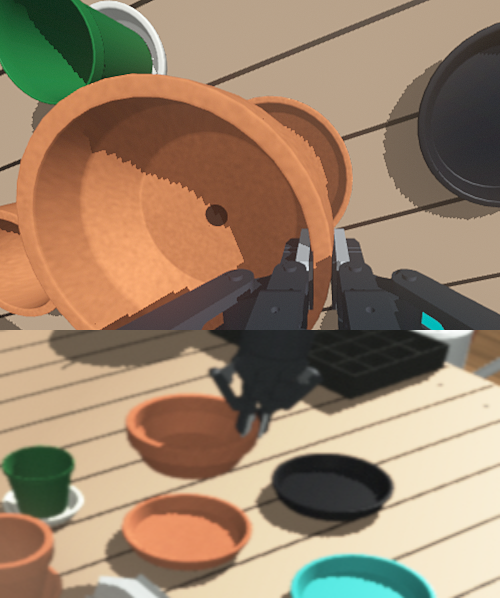

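The scene view shows the pan's rim now parallel to the saucers. I compute its position and the saucer's (rim points about (280,97), (330,125), (350,170), (352,190)).

```bash
python3 - <<'E'
from h import *
c=calibration('wrist')
for z in(197,199,201):print('rim',z,circ(ray(c,[[18,195],[150,74],[70,100],[240,105],[300,165],[38,135]],z)),'hole',ray(c,[[216,215]],z-49))
print('saucer',circ(ray(c,[[262,97],[290,100],[318,114],[335,131],[348,155],[352,185]],26)))
p,R=tool();print(p)
E
```

```text
rim 197 (array([598.01128095, 113.43214201]), np.float64(154.07778141157746)) hole [[596.37969752 112.77794106 148.        ]]
rim 199 (array([597.43104044, 115.24062649]), np.float64(151.4023955487788)) hole [[595.992505   114.05465298 150.        ]]
rim 201 (array([596.85079993, 117.04911097]), np.float64(148.72700968597425)) hole [[595.60531247 115.3313649  152.        ]]
saucer (array([602.36455662, 108.44212156]), np.float64(162.66336380938165))
[623.3198056  177.42213112 170.75325901]
```

```bash
python3 -m creep '[[[0.01,-0.04,0.07],[0,0,0]],[[0.01,-0.08,0.15],[0,0,0]],[[0.17,-0.06,0.15],[0,0,0]],[[0.49,-0.01,0.15],[0,0,0]],[[0.9,0.04,0.15],[0,0,0]],[[1.3,0.1,0.15],[0,0,0]],[[1.62,0.14,0.15],[0,0,0]],[[1.94,0.19,0.15],[0,0,0]],[[2.26,0.23,0.15],[0,0,0]],[[2.5,0.27,0.15],[0,0,0]],[[2.7,0.3,0.15],[0,0,0]],[[2.87,0.32,0.15],[0,0,0]],[[3.0,0.34,0.15],[0,0,0]],[[3.1,0.35,0.15],[0,0,0]],[[3.18,0.36,0.15],[0,0,0]],[[3.23,0.37,0.15],[0,0,0]],[[3.23,0.37,0.15],[0,0,0]],[[3.23,0.37,0.15],[0,0,0]]]'
python3 -m creep '[[[0.03,0,0],[0,0,0]],[[0.05,0.01,0],[0,0,0]],[[0.05,0.01,0],[0,0,0]]]'
```

```text
time: 31.62
eef_pos: [628.2, 172.5, 41.0]
tool_rot: [-1.567, 1.431, -1.889]
wrist_force: [0.2, 0.1, -3.3]
grip_width: 7.9
time: 31.87
eef_pos: [628.0, 172.7, 38.7]
tool_rot: [-1.57, 1.431, -1.892]
wrist_force: [-0.5, 0.6, -3.1]
grip_width: 8.0
```

```bash
python3 -m creep '[[[0.03,0,0],[0,0,0]],[[0.05,0.01,0],[0,0,0]],[[0.05,0.01,0],[0,0,0]]]'; python3 -m creep '[[[0.02,0,0],[0,0,0]],[[0.03,0,0],[0,0,0]],[[0.03,0,0],[0,0,0]]]'
```

```text
time: 32.12
eef_pos: [627.9, 172.7, 36.4]
tool_rot: [-1.574, 1.431, -1.896]
wrist_force: [0.4, -0.4, -4.0]
grip_width: 7.8
time: 32.37
eef_pos: [627.9, 172.5, 35.3]
tool_rot: [-1.573, 1.431, -1.895]
wrist_force: [0.5, -0.4, -4.4]
grip_width: 7.9
```

```bash
python3 -m creep '[[[0.02,0,0],[0,0,0]],[[0.04,0.01,0],[0,0,0]],[[0.04,0.01,0],[0,0,0]]]'; python3 -m creep '[[[0.02,0,0],[0,0,0]],[[0.03,0,0],[0,0,0]],[[0.03,0,0],[0,0,0]]]'
```

```text
time: 32.62
eef_pos: [628.3, 172.6, 34.8]
tool_rot: [-1.57, 1.43, -1.892]
wrist_force: [-0.4, -0.4, 1.0]
grip_width: 7.7
time: 32.87
eef_pos: [628.4, 172.7, 34.7]
tool_rot: [-1.569, 1.431, -1.891]
wrist_force: [-3.3, -0.3, 6.1]
grip_width: 7.7
```

Contact at TCP 34.8, against about 35.8 expected. Releasing and retreating along the tilted axis.

```bash
python3 -m creep '[[[0,0,0],[0,0,0]],[[0,0,0],[0,0,0]],[[0,0,0],[0,0,0]],[[0,0,0],[0,0,0]],[[0,0,0],[0,0,0]],[[0,0,0],[0,0,0]],[[0,0,0],[0,0,0]],[[-0.2,0,0],[0,0,0]],[[-0.5,0,0],[0,0,0]],[[-1,0,0],[0,0,0]],[[-1.6,0,0],[0,0,0]],[[-2.3,0,0],[0,0,0]],[[-3,0,0],[0,0,0]],[[-3.7,0,0],[0,0,0]],[[-4.4,0,0],[0,0,0]],[[-4.9,0,0],[0,0,0]],[[-5.1,0,0],[0,0,0]],[[-5.1,0,0],[0,0,0]],[[-5.1,0,0],[0,0,0]]]' 0.5
python3 - <<'E'
from h import *
im=read_camera('wrist');s=read_camera('scene')
cv2.imwrite('pics/c11.png',np.vstack([im[:300,:500],cv2.resize(s[120:280,80:480],(500,200))])[:,:,::-1])
E
```

```text
time: 34.45
eef_pos: [636.8, 199.6, 234.7]
tool_rot: [-1.569, 1.431, -1.891]
wrist_force: [-1.1, 0.2, -0.7]
grip_width: 42.5
```

View pics/c11.png

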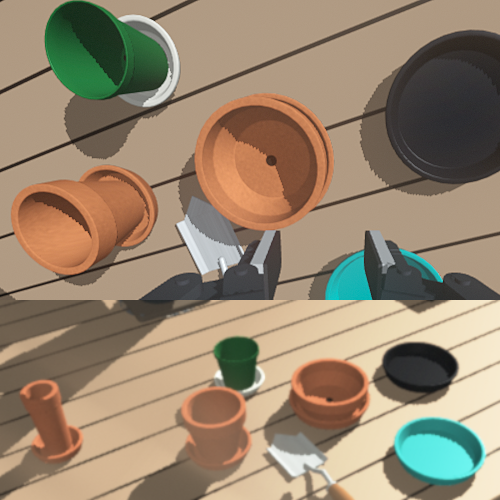

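All three pots stand in their saucers. The pan's rim spans columns 195–327 and rows 93–230, its hole is at (271,160), and the saucer's right edge shows at column 335. Final numeric check, including the top view for saucer drift.

```bash
python3 - <<'E'
from h import *
c=calibration('wrist')
print('rim',circ(ray(c,[[195,158],[327,165],[258,93],[258,230]],64)),'hole',ray(c,[[271,160]],15))
print('saucer edge dist from (600.5,110.5)',np.linalg.norm(ray(c,[[335,160],[331,135],[310,108]],26)[:,:2]-[600.5,110.5],axis=1))
im=read_camera('top');cv2.imwrite('pics/top2.png',im[:,:,::-1])
cv2.imwrite('pics/c12.png',cv2.resize(im[170:310,220:490],None,fx=2.9,fy=2.9,interpolation=2)[:,:,::-1])
a=cv2.imread('pics/top0.png')[:,:,::-1].astype(int)
d=(np.abs(im.astype(int)-a).sum(2));print('diff trowel',d[95:165,300:340].mean(),'nursery',d[250:290,297:337].mean(),'wood',d[120:160,400:440].mean())
E
```

```text
rim (array([597.78577523, 113.38211682]), np.float64(150.31934938306225)) hole [[598.38017621 110.9628861   15.        ]]
saucer edge dist from (600.5,110.5) [81.35777011 83.70349225 82.89233549]
diff trowel 28.244642857142857 nursery 87.110625 wood 109.908125
```

View pics/c12.png

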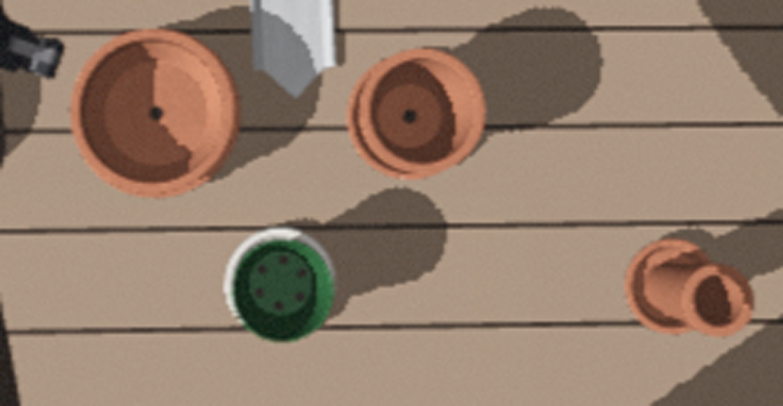

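The crop shows the pan centred in the large saucer (hole at (155,114)) and the standard pot in the medium one (hole at (409,116)). The tom leans outward only by perspective, as expected. The nursery pot is still at full-image pixel (317,268) and the trowel has not moved.

```bash
python3 - <<'E'
from station import *
s=observe();print(s['time'],s['wrist_force']);print(finish_job())
E
```

```text
34.6 [ 0.92375657 -0.04134435 -0.62647621]
the job is handed in; nothing more can be done
None
```

The stack is apart and each pot stands on the terracotta saucer of its own size. I handed the job in at 34.6 s; it reports no verdict.

| Pot | Saucer | Offset from saucer centre (limit 14 mm) |
|---|---|---|
| Long tom | small | about 1.5 mm |
| Standard pot | medium | about 1–2 mm |
| Bulb pan | large | about 2–4 mm |

- **Seating:** In the last pictures all three look upright and seated. I felt each pot touch down within about 1.5 mm of the expected height. I did not measure the final tilt directly.
- **Left alone:** In the last top view the saucers are within a few mm of their starting places. The nursery pot was at the same pixel as before, and the trowel looked unmoved by eye. The gripper was clear of everything.
- **Disagreements:**
  - The bulb pan sagged about 8° in the grip, so I tilted the tool to level it before setting it down.
  - My colour mask missed the pan's sunlit rim once, so I read those edges by eye.
  - Two views of the large saucer differed by about 3 mm.
  - A picture-difference check on the trowel and nursery pot was inconclusive, because shadows and lighting had changed.

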